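Balance a pump lever on the oiling saddle

TASK

The blue hand-pump lever has a heavy slug seized at an unknown place inside it, so find its true balance point by lifting it just clear of its wooden rack at trial points, then lift it level and lay it on the small sprung saddle in the orange drip tray, pointing along the length of the tray, so that it balances there level on its own, both ends free for oiling. Ease it on gently without squashing the saddle's spring to its stop, never let the lever tip steeply (more than about 15 degrees), and leave the other things in the tray where they stand.

Things in the scene. Friction and masses are not known exactly. Their poses are not given: they have to be found in the camera images.
- lever: blue hand-pump lever on the rack: straight hollow square tube, 22 x 22 mm, 320 mm long. Origin: middle of its length, on its underside; x along it to the brass fork end, z up. Plain tube from x = -128 to +128 mm; beyond are a red grip sleeve (-x) and a brass fork (+x), 26 mm square, 2 mm proud all round
- lever_mid (a point): middle of the lever, at half its height (11 mm above its underside), axes as the lever's. The lever weighs 0.6 to 0.8 kg; a slug inside, stuck fast and unseen, puts the balance point anywhere from 80 mm on one side of this point to 80 mm on the other
- rack: fixed wooden rack under the lever. Origin under its middle, on the shelf; x along the lever. Base 260 x 90 x 12 mm; two uprights 10 mm thick, centred at x = -115 and +115 mm, carry the lever's underside 60 mm above the shelf; cheeks 10 mm high on each leave 44 mm for the tube. Between the uprights there is 48 mm of free height under the lever
- tray: fixed orange plastic drip tray, 460 mm (x, its length) x 310 mm (y) x 28 mm high, floor 4 mm thick. Origin under its middle, on the shelf. The saddle post stands at its middle
- saddle_top (a point): centre of the top of the flat black rubber saddle pad at the middle of the tray, 98 mm above the shelf when unloaded; axes as the tray's. Pad 20 mm along the tray, 16 mm across (narrower than the lever, so fingers gripping the lever pass beside it), 8 mm thick. It moves only straight down on a 1000 N/m spring, 18 mm to its stop; the lever's weight sinks it 6 to 8 mm
- post_top (a point): top of the fixed steel post under the saddle pad, on its axis: post 22 mm across, its top 68 mm above the shelf, on a foot disc 90 mm across and 12 mm high
- oil_can: green pump oil can with brass nozzle, 68 mm across, 152 mm high with the nozzle, in a corner of the tray; origin under its centre; leave alone
- jar: clear glass jar with clamp lid, 72 mm across, 104 mm high, in a corner of the tray; origin under its centre; leave alone
- mug: white ceramic mug, 76 mm across, 88 mm high, in a corner of the tray; origin under its centre; leave alone
- spanner: steel spanner, 150 mm long, lying along the tray in its fourth corner; origin under its middle; leave alone

How it is judged:
By the outcome, as a careful person would: the job done as asked, in the order asked, and still so for the second after the job is handed in, with the robot touching nothing.
It also fails if it takes over 64 s, if anything falls off the work surface, if the arm or the gripper's body presses on something with over 40 N, if the wrist force passes 120 N, or if a joint passes its speed limit or range.

ROBOT

A 7-joint arm with a two-finger parallel gripper is mounted at the origin on the work surface. World frame = base frame: x ahead of the robot, y to its left, z up, the work surface at z = 0. Lengths are in m, angles in rad, forces in N, time in s.
With the tool pointing down it reaches from about 0.425 to 1.025 m from the base axis. Payload 9.4 kg.
Tool frame: the origin (TCP) lies at the very end of the fingers, on their centre line; the grasp point (between the pads) lies 19 mm behind it; z points along the fingers, y is the line along which they close (so a half turn about z gives the same grasp; the last joint's range is limited). The gripper opens to 93 mm and grips with 3 to 60 N. Pads are 15 mm wide; open, the fingers measure 128 mm over their backs; the gripper's body (75 mm by 188 mm) begins 65 mm behind the grasp point.
Start: joints at [1.219, 0.599, -0.003, 1.599, 0.002, 0.943, -0.08], TCP at [0.197, -0.698, 0.219] pointing down, gripper open.
Joint ranges: [-2.57, 2.57], [-0.35, 1.97], [-1.29, 1.29], [0.11, 2.56], [-1.05, 4.19], [0.11, 1.86], [-2.63, 2.63]. Speed limits (rad/s): [2.22, 2.22, 3.01, 3.01, 3.14, 3.14, 3.14].

INTERFACE

Orientations are given as a unit quaternion [w, x, y, z].
In Python, from bench import r gives the robot as it stands.
- The arm moves only by the tool step_arm, never from a script. Its argument "rows" is a list of rows, each an object with "dp": the shift along the world's x, y, z each as a share of 0.75 m, from -1 to 1, a list of three; "delta_rot": the turn, a rotation vector about the world's x, y, z each as a share of 0.5 rad, from -1 to 1, a list of three; "jaw": the opening, from -1 (shut) to 1 (fully open), so that 0 is half open. In form: [{"dp": [x, y, z], "delta_rot": [wx, wy, wz], "jaw": jaw}, ...]. A call has 1 to 5 rows; each row is the pose to reach, as a shift and turn from the pose commanded when the call began; what a row does not reach only later rows make up. A row lasts 1/10 s, in which the tool goes at most 50 mm and 8.59 degrees, less where a joint would pass 70% of its speed; a pose out of reach is approached as far as the arm can. A call with a number of a shift or a turn outside -1 to 1 is refused whole. A call with a gripper value outside its range is refused whole. The fingers move at their own pace and stop on an object; "grip_force" is the grip in N (left out, the last holds). Time passes only in rows, so rows that repeat a pose let the fingers close. It gives the time, the measured TCP pose, the force, the opening and the grip force at its end, in the units of the state.
- r.get_obs(): the state, without advancing time (a new reading comes with each control period).
- r.grab_frame(name): name is "scene" or "top"; returns a dict with "image" (480x640x3 uint8, red, green, blue), "depth" (480x640 float32, m along the optical axis (not along the pixel's ray), 0 where there is no reading), "camera_matrix" (3x3 intrinsics, pixels), "eye" and "attitude" of the camera in the world. Camera axes: x right, y down, z forward; pixel columns grow to the right and rows downward; lengths in m; the calibration is good to about 2 mm. A picture is of the moment at which its call begins.
- r.close_job(): hands the job in; it is judged then, once.
Trained networks look in a picture, given as the dict that the camera call returned (one of the last four; its "shot" number tells which), for a name from the list of things; names that differ only in an ending like _2 or _b are one class to them, and where a whole thing is asked for, a point or a joint stands for the part that bears it (a point fixed in the world has none). Each returns a list of dicts, best first, with "confidence" (0 to 1); they miss things now and then, are a little off and sometimes report something else, mostly with a low value. They report only what shows in the picture. A call takes as long as a camera call.
- r.spot_in(picture, label): "extent" ([left, top, right, bottom] in pixels, round what is visible of it).
The state is a dict: "clock": time; "joint_pos": joint angles; "dq": joint speeds; "effort": joint torques, N m; "eef_pos": TCP position; "orientation": TCP orientation; "contact_force": force on the tool from outside, world axes, zero at the start; "torque": the same for the moment, N m; "grip_width": opening from 0.0 (shut) to 1.0 (fully open); "grasp_force": force on a finger pad.
Only numpy, scipy, OpenCV 4.12 (cv2) and the standard library are available. Lean on these libraries where they do the work, as an engineer would, in place of code of your own. Each camera call takes 0.05 s, during which the arm holds its last target. There are 200 camera calls.

## Working session

There is one attempt and no reset: what is moved stays moved. The work goes in short steps, Python scripts to look and compute and a tool call to move; the robot and the scene stay as the last step left them, time stands still between calls to the robot, and variables do not carry over. Pictures are saved under pics/ and viewed, at most 10 in all, crops included, and the job is handed in when it is done.

Besides the shell and the picture viewer there is one more tool, called after "Call:" by a JSON object that holds its "fn" and its "kwargs". step_arm: Moves the arm, as the interface text tells. Shift numbers are shares of 0.75 m and turn numbers shares of 0.5 rad, none past 1 either way. Its arguments: {"type":"object","properties":{"rows":{"type":"array"},"grip_force":{"type":"number"}},"required":["rows"]}

```bash
mkdir -p pics
cat > h.py <<'E'
import numpy as np, cv2
from bench import r
from scipy.spatial.transform import Rotation as R
def cloud(f):
    K=np.array(f["camera_matrix"]);d=f["depth"]
    v,u=np.mgrid[:480,:640]
    p=np.stack([(u-K[0,2])/K[0,0]*d,(v-K[1,2])/K[1,1]*d,d],-1)
    q=np.array(f["attitude"])
    M=q if q.shape==(3,3) else R.from_quat(q,scalar_first=True).as_matrix()
    return p@M.T+np.array(f["eye"])
def save(f,n): cv2.imwrite(f"pics/{n}.png",f["image"][:,:,::-1])
E
python3 - <<'E'
from h import *
o=r.get_obs();print({k:np.round(v,3).tolist() for k,v in o.items()})
for n in("top","scene"):
    f=r.grab_frame(n);save(f,n+"0");print(n,f["eye"],f["attitude"],f["camera_matrix"])
    P=cloud(f);np.savez(n+"0.npz",P=P,I=f["image"],d=f["depth"])
    for l in("lever","rack","tray","saddle_top","oil_can","jar","mug","spanner"):
        s=r.spot_in(f,l);print(l,[(np.round(a["extent"]).tolist(),round(a["confidence"],2)) for a in s[:2]])
E
```

```text
{'clock': 0.0, 'joint_pos': [1.219, 0.6, -0.003, 1.6, 0.002, 0.943, -0.08], 'dq': [0.001, -0.0, -0.001, 0.001, -0.001, -0.0, -0.0], 'effort': [0.001, -76.507, 1.498, -25.235, -0.052, 0.017, 0.0], 'eef_pos': [0.197, -0.697, 0.218], 'orientation': [-0.001, 0.991, 0.137, -0.0], 'contact_force': [-0.16, 0.823, -0.46], 'torque': [0.006, 0.034, -0.009], 'grasp_force': 0.0, 'grip_width': 1.001}
top [ 0.42883464 -0.01036226  1.23483861] [-0.05195548  0.70956735 -0.70202889  0.03114882] [[611.865017     0.         317.29437843]
 [  0.         611.865017   236.66587958]
 [  0.           0.           1.        ]]
lever [([207.0, 167.0, 240.0, 334.0], 0.6)]
rack [([200.0, 192.0, 259.0, 320.0], 0.89)]
tray [([336.0, 118.0, 528.0, 371.0], 0.93)]
saddle_top [([436.0, 231.0, 446.0, 242.0], 0.52)]
oil_can [([475.0, 140.0, 519.0, 186.0], 0.64), ([355.0, 299.0, 390.0, 351.0], 0.6)]
jar [([473.0, 140.0, 517.0, 188.0], 0.7)]
mug [([382.0, 128.0, 437.0, 175.0], 0.81)]
spanner [([466.0, 274.0, 488.0, 348.0], 0.78)]
scene [ 1.1151586  -0.49462737  0.89935525] [-0.33101828  0.84548043  0.39326524 -0.14467963] [[599.96411187   0.         314.45401425]
 [  0.         599.96411187 241.50872102]
 [  0.           0.           1.        ]]
lever [([335.0, 147.0, 446.0, 249.0], 0.55)]
rack [([331.0, 165.0, 436.0, 263.0], 0.77)]
tray [([103.0, 213.0, 379.0, 480.0], 0.85), ([300.0, 328.0, 352.0, 404.0], 0.27)]
saddle_top []
oil_can [([216.0, 198.0, 259.0, 260.0], 0.77), ([105.0, 213.0, 377.0, 480.0], 0.54)]
jar [([197.0, 380.0, 245.0, 451.0], 0.63), ([302.0, 327.0, 350.0, 407.0], 0.4)]
mug [([301.0, 327.0, 350.0, 405.0], 0.71), ([102.0, 211.0, 377.0, 480.0], 0.65)]
spanner [([130.0, 274.0, 176.0, 332.0], 0.9)]
```

```bash
python3 -c "
import cv2,numpy as np
a=cv2.imread('pics/top0.png');b=cv2.imread('pics/scene0.png')
cv2.imwrite('pics/both.png',cv2.resize(np.vstack([a,b]),(400,600)) if 0 else cv2.resize(np.hstack([a,b]),(800,300)))"
```

```text
(no output)
```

View pics/top0.png

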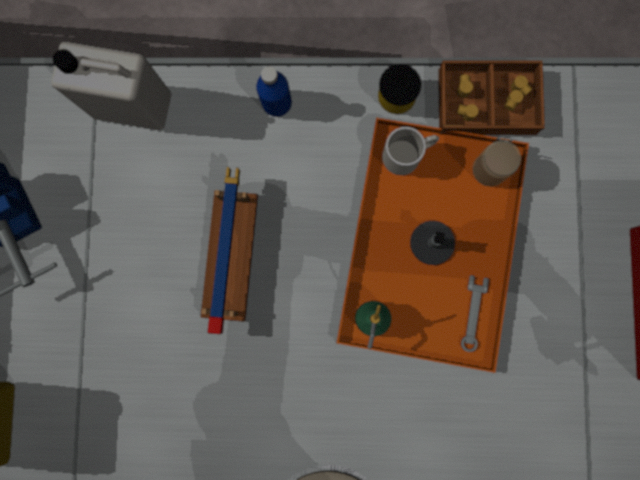

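View pics/scene0.png

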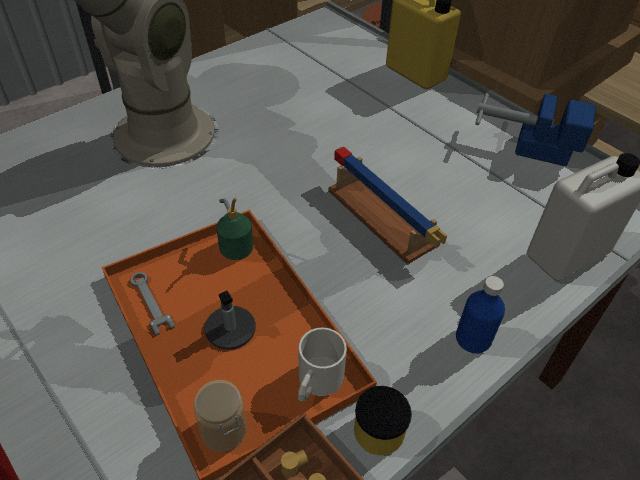

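The top view shows the lever (red grip at 215,325, fork at 232,175), the saddle at (440,240), and the can, jar, mug and spanner in the tray corners. Next I measure them.

Run:
```python
from h import *
for n,box in(("top",(195,160,262,340)),("scene",(330,140,450,265))):
    D=np.load(n+"0.npz");P,I=D["P"],D["I"].astype(int)
    m=np.zeros((480,640),bool);m[box[1]:box[3],box[0]:box[2]]=1
    b=m&(I[...,2]>I[...,0]+30)&(P[...,2]>.05)&(P[...,2]<.1)
    q=P[b]; t=q[(q[:,2]>np.percentile(q[:,2],60)-.004)]
    print(n,"blue",len(q),"z pct",np.percentile(q[:,2],[5,50,95]).round(4))
    vx,vy,cx,cy=cv2.fitLine(t[:,:2].astype(np.float32),cv2.DIST_HUBER,0,.01,.01).ravel()
    s=(q[:,:2]-[cx,cy])@[vx,vy];e=np.percentile(s,[.5,99.5]);mid=np.array([cx,cy])+e.mean()*np.array([vx,vy])
    print("dir",np.degrees(np.arctan2(vy,vx)),"len",np.ptp(e),"mid",mid)
    redm=m&(I[...,0]>I[...,2]+70)&(I[...,1]<50)&(P[...,2]>.06); print("red",P[redm].mean(0).round(4), redm.sum())
    # tray: orange rim
    o=(I[...,0]>120)&(I[...,1]<110)&(I[...,2]<60)&(P[...,2]>.02)&(P[...,2]<.034)
    q=P[o]; q=q[(q[:,1]<0.05)&(q[:,1]>-.45)]
    rc=cv2.minAreaRect(q[:,:2].astype(np.float32));print("tray",rc)
    k=(P[...,2]>.09)&(P[...,2]<.105)&(I.max(-1)<60)&(abs(P[...,0]-.43)<.05)&(abs(P[...,1]+.23)<.06)
    print("pad",k.sum(),P[k].mean(0).round(4),P[k].min(0).round(4),P[k].max(0).round(4))
```

```text
top blue 1457 z pct [0.0787 0.0821 0.0858]
dir -4.658134 len 0.24983775907089273 mid [0.53958967 0.20278149]
red [0.3967 0.2147 0.0841] 190
tray ((0.6277260184288025, -0.2146911323070526), (0.3090730607509613, 0.5863115191459656), 80.34375762939453)<stdin>:17: RuntimeWarning: Mean of empty slice.
  ret = um.true_divide(
Traceback (most recent call last):
ValueError: zero-size array to reduction operation minimum which has no identity
```

Run:
```python
from h import *
for n in("top","scene"):
    D=np.load(n+"0.npz");P,I=D["P"],D["I"].astype(int)
    if n=="scene":
        m=np.zeros((480,640),bool);m[140:265,330:450]=1
        q=P[m&(I[...,2]>I[...,0]+30)&(P[...,2]>.05)&(P[...,2]<.1)]
        t=q[q[:,2]>.079]
        vx,vy,cx,cy=cv2.fitLine(t[:,:2].astype(np.float32),cv2.DIST_HUBER,0,.01,.01).ravel()
        s=(q[:,:2]-[cx,cy])@[vx,vy];e=np.percentile(s,[.5,99.5])
        print("dir",np.degrees(np.arctan2(vy,vx)),np.ptp(e),np.array([cx,cy])+e.mean()*np.array([vx,vy]),np.percentile(t[:,2],[10,50,90]))
    hsv=cv2.cvtColor(D["I"],cv2.COLOR_RGB2HSV)
    o=(hsv[...,0]<14)&(hsv[...,1]>180)&(hsv[...,2]>90)&(P[...,2]<.034)&(P[...,2]>-.01)
    o=o.astype(np.uint8);c,l,st,_=cv2.connectedComponentsWithStats(cv2.erode(o,np.ones((2,2))));k=1+st[1:,4].argmax()
    q=P[(l==k)]; rc=cv2.minAreaRect(q[:,:2].astype(np.float32));print(n,"tray",rc)
    k=(P[...,2]>.086)&(P[...,2]<.11)&(abs(P[...,0]-.44)<.2)&(abs(P[...,1]+.23)<.06)
    k&=I.max(-1)<90
    q=P[k];c=np.median(q,0);q=q[np.linalg.norm(q-c,axis=1)<.03]
    print("pad",len(q),q.mean(0).round(4),q.min(0).round(4),q.max(0).round(4))
    # tall object tops inside tray
    kk=(P[...,2]>.035)&(P[...,2]<.17)&(P[...,0]>.25)&(P[...,0]<.8)&(P[...,1]<.0)&(P[...,1]>-.42)
    c,l,st,ce=cv2.connectedComponentsWithStats(kk.astype(np.uint8))
    for i in range(1,c):
        if st[i,4]>60: a=P[l==i];print(st[i,:5],np.percentile(a,2,axis=0).round(3),np.percentile(a,98,axis=0).round(3))
```

```text
top tray ((0.5623923540115356, -0.20544178783893585), (0.30527985095977783, 0.451670378446579), 80.45823669433594)
pad 105 [ 0.564  -0.2034  0.0973] [ 0.5531 -0.2122  0.0872] [ 0.5745 -0.1948  0.1024]
[442 122 103   9 542] [ 0.788 -0.417  0.036] [ 0.799 -0.221  0.054]
[384 127  55  45 918] [ 0.703 -0.204  0.037] [ 0.775 -0.105  0.095]
[ 475  137   46   47 1491] [ 0.68 -0.35  0.04] [ 0.747 -0.287  0.112]
[429 232  16  15 175] [ 0.553 -0.212  0.04 ] [ 0.574 -0.193  0.101]
[ 356  300   36   49 1069] [ 0.368 -0.112  0.064] [ 0.443 -0.052  0.144]
dir -4.62696 0.251298566662588 [0.54127721 0.20112516] [0.07953195 0.08123227 0.08330682]
scene tray ((0.5682545900344849, -0.20634666085243225), (0.30666762590408325, 0.4574839770793915), 80.29302978515625)
pad 135 [ 0.5674 -0.2061  0.0955] [ 0.5545 -0.2145  0.0876] [ 0.5777 -0.1955  0.1016]
[ 216  198   37   53 1223] [ 0.387 -0.118  0.037] [ 0.448 -0.06   0.13 ]
[219 291  16  33 363] [ 0.557 -0.216  0.037] [ 0.577 -0.197  0.099]
[ 298  327   49   74 2037] [ 0.707 -0.209  0.037] [ 0.779 -0.109  0.093]
[ 194  379   52   66 2647] [ 0.689 -0.358  0.039] [ 0.755 -0.294  0.109]
[218 413  90  67 738] [ 0.79  -0.373  0.036] [ 0.798 -0.227  0.052]
```

Call:
{"fn": "step_arm", "kwargs": {"rows": [{"dp": [0.2, 0.232, 0.08], "delta_rot": [0, 0, -0.142], "jaw": 0.4}, {"dp": [0.2, 0.232, 0.08], "delta_rot": [0, 0, -0.142], "jaw": 0.4}, {"dp": [0.2, 0.232, 0.08], "delta_rot": [0, 0, -0.142], "jaw": 0.4}, {"dp": [0.2, 0.232, 0.08], "delta_rot": [0, 0, -0.142], "jaw": 0.4}, {"dp": [0.2, 0.232, 0.08], "delta_rot": [0, 0, -0.142], "jaw": 0.4}]}}

```text
clock: 1.4
eef_pos: [0.3491, -0.5212, 0.2796]
orientation: [0.0, 0.995, 0.103, 0.001]
contact_force: [0.1, -0.9, 0.3]
grip_width: 0.705
grasp_force: 0.0
```

Call:
{"fn": "step_arm", "kwargs": {"rows": [{"dp": [0.2, 0.232, 0.0], "delta_rot": [0, 0, -0.142], "jaw": 0.4}, {"dp": [0.2, 0.232, 0.0], "delta_rot": [0, 0, -0.142], "jaw": 0.4}, {"dp": [0.2, 0.232, 0.0], "delta_rot": [0, 0, -0.142], "jaw": 0.4}, {"dp": [0.2, 0.232, 0.0], "delta_rot": [0, 0, -0.142], "jaw": 0.4}, {"dp": [0.2, 0.232, 0.0], "delta_rot": [0, 0, -0.142], "jaw": 0.4}]}}

```text
clock: 1.9
eef_pos: [0.4996, -0.3459, 0.2789]
orientation: [-0.0, 0.998, 0.068, 0.001]
contact_force: [0.1, -0.6, 0.0]
grip_width: 0.702
grasp_force: 0.0
```

Call:
{"fn": "step_arm", "kwargs": {"rows": [{"dp": [0.018, 0.245, 0.0], "delta_rot": [0, 0, -0.142], "jaw": 0.4}, {"dp": [0.018, 0.245, 0.0], "delta_rot": [0, 0, -0.142], "jaw": 0.4}, {"dp": [0.018, 0.245, 0.0], "delta_rot": [0, 0, -0.142], "jaw": 0.4}, {"dp": [0.018, 0.245, 0.0], "delta_rot": [0, 0, -0.142], "jaw": 0.4}, {"dp": [0.018, 0.245, 0.0], "delta_rot": [0, 0, -0.142], "jaw": 0.4}]}}

```text
clock: 2.4
eef_pos: [0.5109, -0.1606, 0.279]
orientation: [-0.001, 0.999, 0.035, 0.0]
contact_force: [-0.1, -0.2, 0.3]
grip_width: 0.703
grasp_force: 0.0
```

Call:
{"fn": "step_arm", "kwargs": {"rows": [{"dp": [0.018, 0.245, 0.0], "delta_rot": [0, 0, -0.142], "jaw": 0.4}, {"dp": [0.018, 0.245, 0.0], "delta_rot": [0, 0, -0.142], "jaw": 0.4}, {"dp": [0.018, 0.245, 0.0], "delta_rot": [0, 0, -0.142], "jaw": 0.4}, {"dp": [0.018, 0.245, 0.0], "delta_rot": [0, 0, -0.142], "jaw": 0.4}, {"dp": [0.018, 0.245, 0.0], "delta_rot": [0, 0, -0.142], "jaw": 0.4}]}}

```text
clock: 2.9
eef_pos: [0.5242, 0.0224, 0.2788]
orientation: [-0.001, 1.0, -0.001, 0.0]
contact_force: [0.3, -0.8, 0.2]
grip_width: 0.697
grasp_force: 0.0
```

Call:
{"fn": "step_arm", "kwargs": {"rows": [{"dp": [0.018, 0.245, 0.0], "delta_rot": [0, 0, -0.142], "jaw": 0.4}, {"dp": [0.018, 0.245, 0.0], "delta_rot": [0, 0, -0.142], "jaw": 0.4}, {"dp": [0.018, 0.245, 0.0], "delta_rot": [0, 0, -0.142], "jaw": 0.4}, {"dp": [0.018, 0.245, 0.0], "delta_rot": [0, 0, -0.142], "jaw": 0.4}, {"dp": [0.018, 0.245, 0.0], "delta_rot": [0, 0, -0.142], "jaw": 0.4}]}}

```text
clock: 3.4
eef_pos: [0.5375, 0.2058, 0.2785]
orientation: [-0.001, 0.999, -0.037, 0.0]
contact_force: [0.8, -0.1, 0.3]
grip_width: 0.697
grasp_force: 0.0
```

Call:
{"fn": "step_arm", "kwargs": {"rows": [{"dp": [0.004, -0.005, -0.06], "delta_rot": [0, 0, -0.014], "jaw": 0.3}, {"dp": [0.004, -0.005, -0.12], "delta_rot": [0, 0, -0.014], "jaw": 0.3}, {"dp": [0.004, -0.005, -0.18], "delta_rot": [0, 0, -0.014], "jaw": 0.3}, {"dp": [0.004, -0.005, -0.22], "delta_rot": [0, 0, -0.014], "jaw": 0.3}, {"dp": [0.004, -0.005, -0.22], "delta_rot": [0, 0, -0.014], "jaw": 0.3}]}}

```text
clock: 3.9
eef_pos: [0.5387, 0.1945, 0.1101]
orientation: [0.002, 0.999, -0.045, -0.003]
contact_force: [-1.3, 0.2, 1.2]
grip_width: 0.654
grasp_force: 0.0
```

Run:
```python
from h import *
f=r.grab_frame("scene");save(f,"s1")
cv2.imwrite("pics/s1c.png",cv2.resize(f["image"][100:300,260:480,::-1],(660,600)))
o=r.get_obs();print(o["eef_pos"],o["torque"],o["contact_force"])
```

```text
[0.53987342 0.19541039 0.11240883] [0.02719511 0.03836368 0.03683721] [-0.6220164  -0.5551064   0.98915082]
```

View pics/s1c.png

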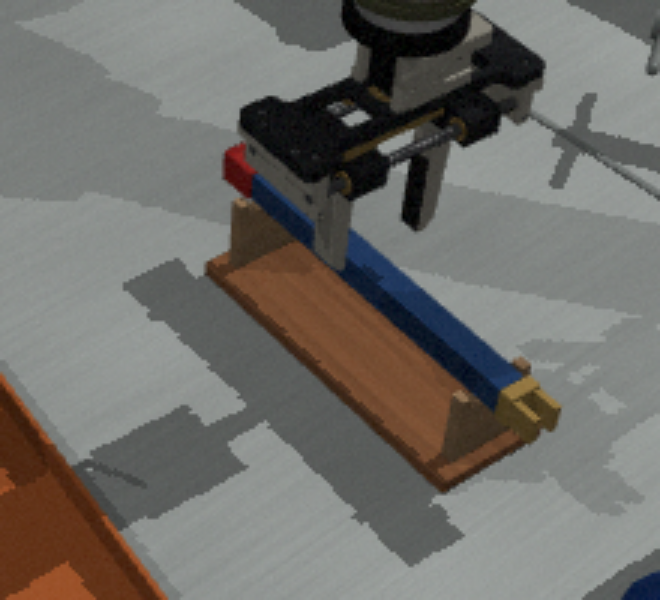

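The gripper straddles the lever near its middle, square to it. I'll lower it the rest of the way and close.

Call:
{"fn": "step_arm", "kwargs": {"rows": [{"dp": [0.0, 0.006, -0.03], "delta_rot": [0, 0, 0.01], "jaw": 0.3}, {"dp": [0.0, 0.006, -0.06], "delta_rot": [0, 0, 0.01], "jaw": 0.3}, {"dp": [0.0, 0.006, -0.081], "delta_rot": [0, 0, 0.01], "jaw": 0.3}, {"dp": [0.0, 0.006, -0.081], "delta_rot": [0, 0, 0.01], "jaw": 0.3}, {"dp": [0.0, 0.006, -0.081], "delta_rot": [0, 0, 0.01], "jaw": 0}]}}

```text
clock: 4.45
eef_pos: [0.5414, 0.2018, 0.0546]
orientation: [-0.0, 0.999, -0.042, 0.001]
contact_force: [0.4, 0.1, 0.8]
grip_width: 0.606
grasp_force: 0.0
```

Call:
{"fn": "step_arm", "kwargs": {"rows": [{"dp": [0, 0, 0], "delta_rot": [0, 0, 0], "jaw": -0.7}, {"dp": [0, 0, 0], "delta_rot": [0, 0, 0], "jaw": -0.7}, {"dp": [0, 0, 0], "delta_rot": [0, 0, 0], "jaw": -0.7}, {"dp": [0, 0, 0], "delta_rot": [0, 0, 0], "jaw": -0.7}, {"dp": [0, 0, 0], "delta_rot": [0, 0, 0], "jaw": -0.7}], "grip_force": 40}}

```text
clock: 4.95
eef_pos: [0.5406, 0.2029, 0.0533]
orientation: [-0.0, 0.999, -0.041, 0.0]
contact_force: [-0.6, 1.7, 4.2]
grip_width: 0.235
grasp_force: 40.0
```

Run:
```python
from h import *
o=r.get_obs();print({k:np.round(o[k],4).tolist() for k in("clock","eef_pos","orientation","torque","contact_force","grip_width","grasp_force")})
```

```text
{'clock': 4.95, 'eef_pos': [0.5406, 0.2029, 0.0533], 'orientation': [-0.0005, 0.9992, -0.0409, 0.0004], 'torque': [0.3869, 0.1015, -0.0569], 'contact_force': [-0.603, 1.7347, 4.2201], 'grip_width': 0.2353, 'grasp_force': 40.001}
```

Call:
{"fn": "step_arm", "kwargs": {"rows": [{"dp": [0, 0, 0.002], "delta_rot": [0, 0, 0], "jaw": -0.7}, {"dp": [0, 0, 0.004], "delta_rot": [0, 0, 0], "jaw": -0.7}, {"dp": [0, 0, 0.006], "delta_rot": [0, 0, 0], "jaw": -0.7}, {"dp": [0, 0, 0.008], "delta_rot": [0, 0, 0], "jaw": -0.7}, {"dp": [0, 0, 0.008], "delta_rot": [0, 0, 0], "jaw": -0.7}]}}

```text
clock: 5.45
eef_pos: [0.5402, 0.2021, 0.0589]
orientation: [0.0, 0.999, -0.041, -0.0]
contact_force: [-0.4, -0.4, -6.8]
grip_width: 0.232
grasp_force: 40.0
```

```bash
cat >> h.py <<'E'
def tilt(f,box=None):
    # blue tube top: fit z and direction along the tube
    P=cloud(f);I=f["image"].astype(int)
    b=(I[...,2]>I[...,0]+30)&(P[...,2]>.04)&(P[...,2]<.2)
    m=np.zeros_like(b);x=box or (195,160,262,340);m[x[1]:x[3],x[0]:x[2]]=1
    return P[b&m]
def obs():
    o=r.get_obs();print({k:np.round(o[k],3).tolist() for k in("clock","eef_pos","orientation","torque","contact_force","grip_width","grasp_force")});return o
E
python3 - <<'E'
from h import *
obs();f=r.grab_frame("scene");save(f,"s2");obs()
cv2.imwrite("pics/s2c.png",cv2.resize(f["image"][130:280,310:470,::-1],(640,600)))
K=np.array(f["camera_matrix"]);I=f["image"].astype(int)
E
```

```text
{'clock': 5.45, 'eef_pos': [0.54, 0.202, 0.059], 'orientation': [0.0, 0.999, -0.041, -0.0], 'torque': [-0.031, -0.233, -0.018], 'contact_force': [-0.394, -0.425, -6.827], 'grip_width': 0.232, 'grasp_force': 39.998}
{'clock': 5.5, 'eef_pos': [0.54, 0.202, 0.059], 'orientation': [0.0, 0.999, -0.041, -0.0], 'torque': [0.039, -0.243, 0.006], 'contact_force': [0.628, 0.72, -6.024], 'grip_width': 0.236, 'grasp_force': 39.998}
```

View pics/s2c.png

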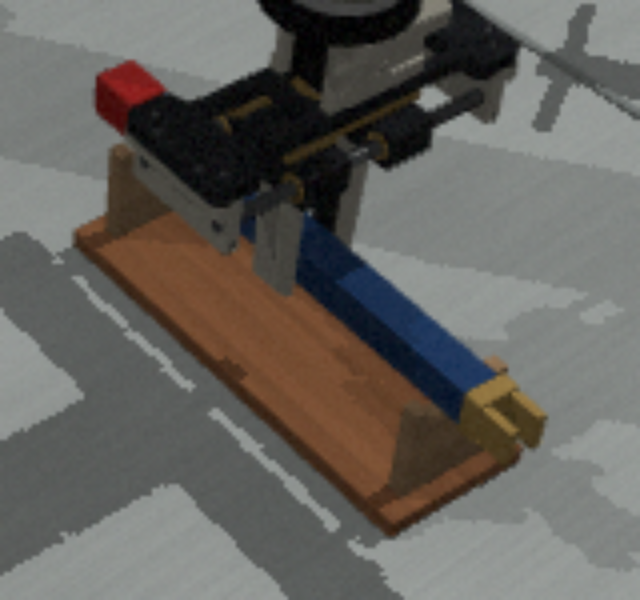

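Fork end is up; the moment of -0.24 N m at 6.5 N points to a balance point about 36 mm toward the grip. I'll set it down and try there.

Call:
{"fn": "step_arm", "kwargs": {"rows": [{"dp": [0, 0, -0.004], "delta_rot": [0, 0, 0], "jaw": -0.7}, {"dp": [0, 0, -0.008], "delta_rot": [0, 0, 0], "jaw": -0.7}, {"dp": [0, 0, -0.008], "delta_rot": [0, 0, 0], "jaw": -0.7}, {"dp": [0, 0, -0.008], "delta_rot": [0, 0, 0], "jaw": 0.0}, {"dp": [0, 0, -0.008], "delta_rot": [0, 0, 0], "jaw": 0.0}]}}

```text
clock: 6.0
eef_pos: [0.5405, 0.2024, 0.0531]
orientation: [-0.0, 0.999, -0.041, 0.0]
contact_force: [0.0, 0.1, 0.3]
grip_width: 0.357
grasp_force: 0.0
```

Call:
{"fn": "step_arm", "kwargs": {"rows": [{"dp": [0, 0, 0], "delta_rot": [0, 0, 0], "jaw": 0.0}, {"dp": [-0.024, 0.002, 0], "delta_rot": [0, 0, 0], "jaw": 0}, {"dp": [-0.048, 0.004, 0], "delta_rot": [0, 0, 0], "jaw": 0}, {"dp": [-0.048, 0.004, 0], "delta_rot": [0, 0, 0], "jaw": 0}, {"dp": [-0.048, 0.004, 0], "delta_rot": [0, 0, 0], "jaw": -0.7}]}}

```text
clock: 6.5
eef_pos: [0.5047, 0.2054, 0.053]
orientation: [-0.0, 0.999, -0.041, 0.0]
contact_force: [1.1, 0.8, 0.7]
grip_width: 0.454
grasp_force: 0.0
```

Call:
{"fn": "step_arm", "kwargs": {"rows": [{"dp": [0, 0, 0], "delta_rot": [0, 0, 0], "jaw": -0.7}, {"dp": [0, 0, 0], "delta_rot": [0, 0, 0], "jaw": -0.7}, {"dp": [0, 0, 0], "delta_rot": [0, 0, 0], "jaw": -0.7}, {"dp": [0, 0, 0], "delta_rot": [0, 0, 0], "jaw": -0.7}, {"dp": [0, 0, 0], "delta_rot": [0, 0, 0], "jaw": -0.7}]}}

```text
clock: 7.0
eef_pos: [0.5049, 0.2051, 0.0529]
orientation: [-0.0, 0.999, -0.041, 0.0]
contact_force: [2.7, -0.6, -1.3]
grip_width: 0.235
grasp_force: 40.0
```

Call:
{"fn": "step_arm", "kwargs": {"rows": [{"dp": [0, 0, 0.002], "delta_rot": [0, 0, 0], "jaw": -0.7}, {"dp": [0, 0, 0.004], "delta_rot": [0, 0, 0], "jaw": -0.7}, {"dp": [0, 0, 0.006], "delta_rot": [0, 0, 0], "jaw": -0.7}, {"dp": [0, 0, 0.008], "delta_rot": [0, 0, 0], "jaw": -0.7}, {"dp": [0, 0, 0.008], "delta_rot": [0, 0, 0], "jaw": -0.7}]}}

```text
clock: 7.5
eef_pos: [0.5041, 0.2052, 0.059]
orientation: [-0.0, 0.999, -0.041, -0.0]
contact_force: [-0.2, 0.7, -7.0]
grip_width: 0.234
grasp_force: 40.0
```

Run:
```python
from h import *
obs()
for i in range(3):
    f=r.grab_frame("top" if i else "scene");obs()
q=tilt(f);s=(q[:,:2]-[.5405,.202])@[.9967,-.081];print(len(s),[(a,round(float(np.median(q[(s>a-.015)&(s<a+.015),2])),4),int(((s>a-.015)&(s<a+.015)).sum())) for a in(-.11,-.08,.03,.06,.09,.11)])
```

```text
{'clock': 7.5, 'eef_pos': [0.504, 0.205, 0.059], 'orientation': [-0.0, 0.999, -0.041, -0.0], 'torque': [0.007, -0.014, 0.007], 'contact_force': [-0.169, 0.682, -6.952], 'grip_width': 0.234, 'grasp_force': 39.998}
{'clock': 7.55, 'eef_pos': [0.504, 0.205, 0.059], 'orientation': [-0.0, 0.999, -0.041, -0.0], 'torque': [0.036, 0.052, 0.042], 'contact_force': [-0.44, 0.145, -6.69], 'grip_width': 0.233, 'grasp_force': 39.998}
{'clock': 7.6, 'eef_pos': [0.504, 0.205, 0.059], 'orientation': [-0.0, 0.999, -0.041, -0.0], 'torque': [0.026, -0.03, 0.011], 'contact_force': [0.026, 0.171, -6.605], 'grip_width': 0.235, 'grasp_force': 39.998}
{'clock': 7.65, 'eef_pos': [0.504, 0.205, 0.059], 'orientation': [0.0, 0.999, -0.041, -0.0], 'torque': [0.009, 0.025, 0.055], 'contact_force': [-0.12, 0.206, -7.507], 'grip_width': 0.235, 'grasp_force': 39.998}
854 [(-0.11, 0.0888, 69), (-0.08, 0.0885, 103), (0.03, 0.088, 168), (0.06, 0.088, 168), (0.09, 0.0879, 178), (0.11, 0.0882, 175)]
```

Run:
```python
from h import *
T=[];F=[]
for i in range(24):
    f=r.grab_frame("top");o=r.get_obs();T.append(o["torque"]);F.append(o["contact_force"])
T=np.array(T);F=np.array(F);print(T.mean(0),T.std(0)/24**.5,F.mean(0),"offset mm",1000*T[:,1].mean()/-F[:,2].mean())
o=obs()
```

```text
[0.03091239 0.01230046 0.00375178] [0.00519352 0.00640145 0.00612626] [ 0.01821619  0.04165791 -6.56360151] offset mm 1.8740410711523132
{'clock': 8.85, 'eef_pos': [0.504, 0.205, 0.059], 'orientation': [0.0, 0.999, -0.041, -0.0], 'torque': [0.008, 0.05, -0.006], 'contact_force': [0.258, -0.024, -6.966], 'grip_width': 0.235, 'grasp_force': 39.998}
```

Lever clear and level here, with the residual offset about 2 mm. I'll set it down and measure the sensor's bias with the gripper empty.

Call:
{"fn": "step_arm", "kwargs": {"rows": [{"dp": [0, 0, -0.004], "delta_rot": [0, 0, 0], "jaw": -0.7}, {"dp": [0, 0, -0.008], "delta_rot": [0, 0, 0], "jaw": -0.7}, {"dp": [0, 0, -0.008], "delta_rot": [0, 0, 0], "jaw": -0.7}, {"dp": [0, 0, -0.008], "delta_rot": [0, 0, 0], "jaw": 0.0}, {"dp": [0, 0, -0.008], "delta_rot": [0, 0, 0], "jaw": 0.0}]}}

```text
clock: 9.35
eef_pos: [0.5047, 0.2054, 0.0531]
orientation: [-0.0, 0.999, -0.041, 0.0]
contact_force: [-0.8, 0.0, 0.3]
grip_width: 0.362
grasp_force: 0.0
```

Call:
{"fn": "step_arm", "kwargs": {"rows": [{"dp": [0, 0, 0], "delta_rot": [0, 0, 0], "jaw": 0.0}, {"dp": [0, 0, 0], "delta_rot": [0, 0, 0], "jaw": 0.0}, {"dp": [0, 0, 0], "delta_rot": [0, 0, 0], "jaw": 0.0}]}}

```text
clock: 9.65
eef_pos: [0.5043, 0.2052, 0.0529]
orientation: [-0.0, 0.999, -0.041, 0.0]
contact_force: [0.6, 0.3, -0.3]
grip_width: 0.5
grasp_force: 0.0
```

Run:
```python
from h import *
T=[];F=[]
for i in range(30):
    f=r.grab_frame("top");o=r.get_obs();T.append(o["torque"]);F.append(o["contact_force"])
T=np.array(T);F=np.array(F);print(T.mean(0),T.std(0)/30**.5,F.mean(0))
obs()
```

```text
[ 0.0192982   0.00625019 -0.00550614] [0.00429708 0.00527515 0.00500789] [-0.10615326  0.05227527 -0.09395976]
{'clock': 11.15, 'eef_pos': [0.504, 0.205, 0.053], 'orientation': [0.0, 0.999, -0.041, -0.0], 'torque': [0.02, 0.042, 0.002], 'contact_force': [0.172, 0.645, 0.006], 'grip_width': 0.5, 'grasp_force': 0.0}
```

Bias-corrected, the balance point is about 1 mm forkward of this grip. I'll regrip, then lift level.

Call:
{"fn": "step_arm", "kwargs": {"rows": [{"dp": [0, 0, 0], "delta_rot": [0, 0, 0], "jaw": -0.7}, {"dp": [0, 0, 0], "delta_rot": [0, 0, 0], "jaw": -0.7}, {"dp": [0, 0, 0], "delta_rot": [0, 0, 0], "jaw": -0.7}, {"dp": [0, 0, 0], "delta_rot": [0, 0, 0], "jaw": -0.7}, {"dp": [0, 0, 0], "delta_rot": [0, 0, 0], "jaw": -0.7}], "grip_force": 50}}

```text
clock: 11.65
eef_pos: [0.5042, 0.2052, 0.0529]
orientation: [-0.0, 0.999, -0.041, -0.0]
contact_force: [-0.1, -0.2, 0.3]
grip_width: 0.235
grasp_force: 50.0
```

Call:
{"fn": "step_arm", "kwargs": {"rows": [{"dp": [0, 0, 0.005], "delta_rot": [0, 0, 0], "jaw": -0.7}, {"dp": [0, 0, 0.015], "delta_rot": [0, 0, 0], "jaw": -0.7}, {"dp": [0, 0, 0.035], "delta_rot": [0, 0, 0], "jaw": -0.7}, {"dp": [0, 0, 0.065], "delta_rot": [0, 0, 0], "jaw": -0.7}, {"dp": [0, 0, 0.095], "delta_rot": [0, 0, 0], "jaw": -0.7}]}}

```text
clock: 12.15
eef_pos: [0.5035, 0.2048, 0.1248]
orientation: [0.0, 0.999, -0.041, -0.001]
contact_force: [0.9, -0.1, -6.5]
grip_width: 0.231
grasp_force: 50.0
```

Call:
{"fn": "step_arm", "kwargs": {"rows": [{"dp": [0, 0, 0.03], "delta_rot": [0, 0, 0], "jaw": -0.7}, {"dp": [0, 0, 0.065], "delta_rot": [0, 0, 0], "jaw": -0.7}, {"dp": [0, 0, 0.1], "delta_rot": [0, 0, 0], "jaw": -0.7}, {"dp": [0, 0, 0.128], "delta_rot": [0, 0, 0], "jaw": -0.7}, {"dp": [0, 0, 0.128], "delta_rot": [0, 0, 0], "jaw": -0.7}]}}

```text
clock: 12.65
eef_pos: [0.5051, 0.2056, 0.2228]
orientation: [-0.001, 0.999, -0.041, 0.002]
contact_force: [0.3, 0.2, -6.7]
grip_width: 0.233
grasp_force: 50.0
```

Run:
```python
from h import *
f=r.grab_frame("top");o=obs()
q=tilt(f,(150,120,300,360));q=q[q[:,2]>.2];s=(q[:,:2]-[.5405,.202])@[.9967,-.081];print(len(s),[(a,round(float(np.median(q[(s>a-.015)&(s<a+.015),2])),4),int(((s>a-.015)&(s<a+.015)).sum())) for a in(-.11,-.08,.03,.06,.09,.11)] if len(s) else cloud(f)[240,200:240:5].round(3))
q=tilt(f,(150,120,300,360));print(len(q),np.percentile(q,[5,95],axis=0))
```

```text
{'clock': 12.7, 'eef_pos': [0.504, 0.205, 0.221], 'orientation': [-0.0, 0.999, -0.041, 0.001], 'torque': [-0.006, 0.092, 0.025], 'contact_force': [-0.55, 0.729, -6.261], 'grip_width': 0.232, 'grasp_force': 49.998}
0 [[0.516 0.167 0.446]
 [0.529 0.185 0.332]
 [0.529 0.178 0.33 ]
 [0.529 0.17  0.332]
 [0.53  0.164 0.324]
 [0.53  0.156 0.323]
 [0.564 0.202 0.015]
 [0.564 0.192 0.017]]Traceback (most recent call last):
  File "<stdin>", line 4, in <module>
    return _quantile_unchecked(
        a, q, axis, out, overwrite_input, method, keepdims, weights)
    return _ureduce(a,
                    func=_quantile_ureduce_func,
    ...<5 lines>...
                    overwrite_input=overwrite_input,
                    method=method)
    r = func(a, **kwargs)
    result = _quantile(arr,
                       quantiles=q,
    ...<2 lines>...
                       out=out,
                       weights=wgt)
    slices_having_nans = np.isnan(arr[-1, ...])
                                  ~~~^^^^^^^^^
IndexError: index -1 is out of bounds for axis 0 with size 0
```

Call:
{"fn": "step_arm", "kwargs": {"rows": [{"dp": [0.003, -0.02, 0], "delta_rot": [0, 0, -0.006], "jaw": -0.7}, {"dp": [0.008, -0.055, 0], "delta_rot": [0, 0, -0.017], "jaw": -0.7}, {"dp": [0.014, -0.095, 0], "delta_rot": [0, 0, -0.03], "jaw": -0.7}, {"dp": [0.02, -0.138, 0], "delta_rot": [0, 0, -0.043], "jaw": -0.7}, {"dp": [0.027, -0.182, 0], "delta_rot": [0, 0, -0.057], "jaw": -0.7}]}}

```text
clock: 13.2
eef_pos: [0.5233, 0.0664, 0.2184]
orientation: [0.001, 0.998, -0.055, -0.002]
contact_force: [0.0, -0.4, -6.6]
grip_width: 0.237
grasp_force: 50.0
```

Call:
{"fn": "step_arm", "kwargs": {"rows": [{"dp": [0.006, -0.04, 0], "delta_rot": [0, 0, -0.012], "jaw": -0.7}, {"dp": [0.012, -0.08, 0], "delta_rot": [0, 0, -0.024], "jaw": -0.7}, {"dp": [0.018, -0.12, 0], "delta_rot": [0, 0, -0.036], "jaw": -0.7}, {"dp": [0.024, -0.16, 0], "delta_rot": [0, 0, -0.048], "jaw": -0.7}, {"dp": [0.03, -0.2, 0], "delta_rot": [0, 0, -0.06], "jaw": -0.7}]}}

```text
clock: 13.7
eef_pos: [0.5456, -0.0836, 0.2183]
orientation: [0.0, 0.997, -0.071, -0.002]
contact_force: [1.5, 0.8, -6.5]
grip_width: 0.233
grasp_force: 50.0
```

Call:
{"fn": "step_arm", "kwargs": {"rows": [{"dp": [0.006, -0.04, 0], "delta_rot": [0, 0, -0.013], "jaw": -0.7}, {"dp": [0.012, -0.08, 0], "delta_rot": [0, 0, -0.026], "jaw": -0.7}, {"dp": [0.018, -0.117, 0], "delta_rot": [0, 0, -0.039], "jaw": -0.7}, {"dp": [0.022, -0.145, 0], "delta_rot": [0, 0, -0.048], "jaw": -0.7}, {"dp": [0.0237, -0.164, 0], "delta_rot": [0, 0, -0.054], "jaw": -0.7}]}}

```text
clock: 14.2
eef_pos: [0.5632, -0.207, 0.2182]
orientation: [0.0, 0.996, -0.085, -0.002]
contact_force: [-0.4, 0.1, -6.7]
grip_width: 0.235
grasp_force: 50.0
```

Run:
```python
from h import *
r.grab_frame("top");r.grab_frame("top")
for n in("top","scene"):
    f=r.grab_frame(n);save(f,n+"3");P=cloud(f);I=f["image"].astype(int)
    b=(I[...,2]>I[...,0]+30)&(P[...,2]>.2)&(P[...,2]<.26)&(P[...,1]<-.1)&(P[...,1]>-.32)
    q=P[b];t=q[q[:,2]>np.percentile(q[:,2],95)-.012]
    vx,vy,cx,cy=cv2.fitLine(t[:,:2].astype(np.float32),cv2.DIST_HUBER,0,.01,.01).ravel()
    s=(t[:,:2]-[cx,cy])@[vx,vy]; pz=np.polyfit(s,t[:,2],1)
    print(n,len(t),"yaw",np.degrees(np.arctan2(vy,vx)),"pitch deg",np.degrees(pz[0]),"line at x=.56: y",cy+(.56-cx)*vy/vx,t[:,2].mean())
    # pad again if visible
    k=(P[...,2]>.09)&(P[...,2]<.104)&(abs(P[...,0]-.565)<.03)&(abs(P[...,1]+.205)<.03);print("pad",k.sum(),P[k].mean(0) if k.any() else "")
o=obs()
f=cv2.imread("pics/scene3.png")
```

```text
top 985 yaw -9.422685 pitch deg -0.15243294740471922 line at x=.56: y -0.20479068 0.24781410859888708
pad 23 [ 0.55676247 -0.20111323  0.09713274]
scene 1470 yaw -10.614469 pitch deg -0.1882891149360777 line at x=.56: y -0.20504478 0.24709911409464327
pad 125 [ 0.56728624 -0.2058757   0.09624414]
{'clock': 14.4, 'eef_pos': [0.564, -0.204, 0.219], 'orientation': [-0.0, 0.996, -0.084, -0.001], 'torque': [0.119, -0.007, 0.045], 'contact_force': [0.763, 1.217, -6.453], 'grip_width': 0.235, 'grasp_force': 49.998}
```

View pics/scene3.png

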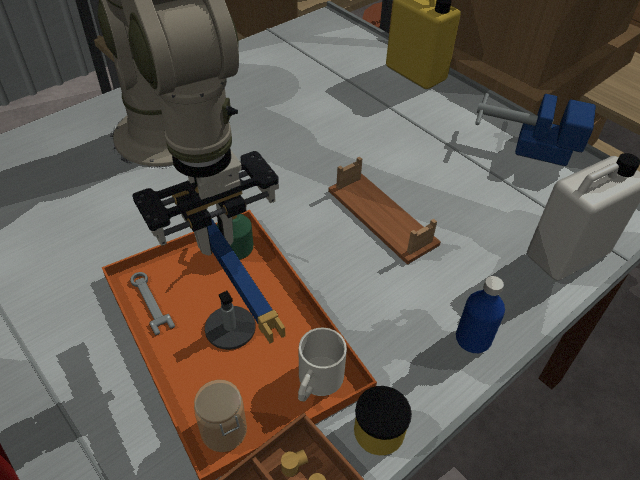

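The lever is level above the tray and lined up with its length; the tray things stand where they were. I'll descend.

Call:
{"fn": "step_arm", "kwargs": {"rows": [{"dp": [0.0005, 0, -0.015], "delta_rot": [0, 0, 0], "jaw": -0.7}, {"dp": [0.0005, 0, -0.045], "delta_rot": [0, 0, 0], "jaw": -0.7}, {"dp": [0.0005, 0, -0.08], "delta_rot": [0, 0, 0], "jaw": -0.7}, {"dp": [0.0005, 0, -0.115], "delta_rot": [0, 0, 0], "jaw": -0.7}, {"dp": [0.0005, 0, -0.135], "delta_rot": [0, 0, 0], "jaw": -0.7}]}}

```text
clock: 14.9
eef_pos: [0.5641, -0.2024, 0.1162]
orientation: [-0.001, 0.997, -0.083, -0.001]
contact_force: [-0.1, 0.8, -6.4]
grip_width: 0.231
grasp_force: 50.0
```

Call:
{"fn": "step_arm", "kwargs": {"rows": [{"dp": [0, 0, -0.01], "delta_rot": [0, 0, 0], "jaw": -0.7}, {"dp": [0, 0, -0.018], "delta_rot": [0, 0, 0], "jaw": -0.7}, {"dp": [0, 0, -0.024], "delta_rot": [0, 0, 0], "jaw": -0.7}, {"dp": [0, 0, -0.024], "delta_rot": [0, 0, 0], "jaw": -0.7}, {"dp": [0, 0, -0.024], "delta_rot": [0, 0, 0], "jaw": -0.7}]}}

```text
clock: 15.4
eef_pos: [0.5655, -0.2043, 0.1014]
orientation: [0.0, 0.996, -0.084, 0.0]
contact_force: [-0.9, 0.5, -5.4]
grip_width: 0.23
grasp_force: 50.0
```

Run:
```python
from h import *
obs()
for n in("scene",):
    f=r.grab_frame(n);save(f,n+"4");P=cloud(f)
cv2.imwrite("pics/s4c.png",cv2.resize(f["image"][180:380,100:360,::-1],(780,600)))
o=obs()
```

```text
{'clock': 15.4, 'eef_pos': [0.565, -0.204, 0.101], 'orientation': [0.0, 0.996, -0.084, 0.0], 'torque': [0.061, 0.036, -0.037], 'contact_force': [-0.854, 0.45, -5.441], 'grip_width': 0.23, 'grasp_force': 49.998}
{'clock': 15.45, 'eef_pos': [0.565, -0.204, 0.101], 'orientation': [0.0, 0.996, -0.084, 0.001], 'torque': [-0.013, 0.029, -0.024], 'contact_force': [0.431, 0.032, -6.057], 'grip_width': 0.237, 'grasp_force': 49.998}
```

View pics/s4c.png

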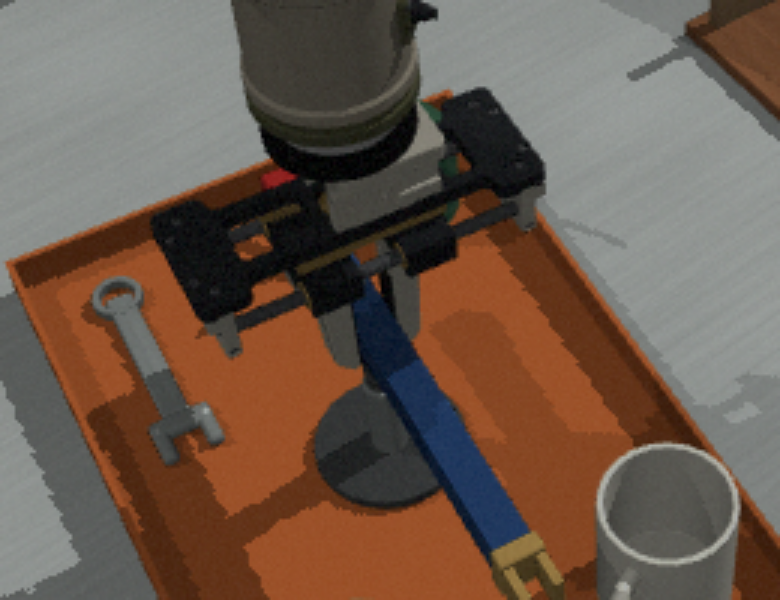

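Lever sits just above the pad, over the post, and clears the mug. I'll ease it on.

Call:
{"fn": "step_arm", "kwargs": {"rows": [{"dp": [0, 0, -0.004], "delta_rot": [0, 0, 0], "jaw": -0.7}, {"dp": [0, 0, -0.008], "delta_rot": [0, 0, 0], "jaw": -0.7}, {"dp": [0, 0, -0.012], "delta_rot": [0, 0, 0], "jaw": -0.7}, {"dp": [0, 0, -0.015], "delta_rot": [0, 0, 0], "jaw": -0.7}, {"dp": [0, 0, -0.017], "delta_rot": [0, 0, 0], "jaw": -0.7}]}}

```text
clock: 15.95
eef_pos: [0.565, -0.2043, 0.0879]
orientation: [-0.0, 0.996, -0.084, -0.0]
contact_force: [-1.2, 0.3, -4.2]
grip_width: 0.234
grasp_force: 50.0
```

Call:
{"fn": "step_arm", "kwargs": {"rows": [{"dp": [0, 0, -0.001], "delta_rot": [0, 0, 0], "jaw": -0.7}, {"dp": [0, 0, -0.002], "delta_rot": [0, 0, 0], "jaw": -0.7}, {"dp": [0, 0, -0.003], "delta_rot": [0, 0, 0], "jaw": -0.7}, {"dp": [0, 0, -0.004], "delta_rot": [0, 0, 0], "jaw": -0.7}, {"dp": [0, 0, -0.004], "delta_rot": [0, 0, 0], "jaw": -0.7}]}}

```text
clock: 16.45
eef_pos: [0.5651, -0.2043, 0.0852]
orientation: [-0.0, 0.996, -0.084, -0.0]
contact_force: [-1.8, 0.5, -0.8]
grip_width: 0.234
grasp_force: 50.0
```

Run:
```python
from h import *
T=[];F=[]
for i in range(16):
    f=r.grab_frame("top");o=r.get_obs();T.append(o["torque"]);F.append(o["contact_force"])
T=np.array(T);F=np.array(F);print(T.mean(0),T.std(0)/4,F.mean(0))
obs()
```

```text
[0.12919469 0.4358834  0.0018004 ] [0.00639274 0.0090593  0.00651233] [-1.94387984  0.30084999 -1.29758932]
{'clock': 17.25, 'eef_pos': [0.565, -0.204, 0.085], 'orientation': [0.0, 0.996, -0.084, -0.0], 'torque': [0.098, 0.516, -0.021], 'contact_force': [-1.647, 0.642, -1.627], 'grip_width': 0.233, 'grasp_force': 50.0}
```

Pad carries most of the weight. I'll take off the last newton and the side load, and drop to the weakest grip so any imbalance shows.

Call:
{"fn": "step_arm", "kwargs": {"rows": [{"dp": [-0.0005, 0, -0.001], "delta_rot": [0, 0, 0], "jaw": -0.7}, {"dp": [-0.001, 0, -0.0018], "delta_rot": [0, 0, 0], "jaw": -0.7}, {"dp": [-0.001, 0, -0.0018], "delta_rot": [0, 0, 0], "jaw": -0.7}], "grip_force": 15}}

```text
clock: 17.55
eef_pos: [0.5651, -0.2043, 0.0839]
orientation: [0.0, 0.996, -0.084, 0.001]
contact_force: [-0.1, 0.2, 0.1]
grip_width: 0.231
grasp_force: 15.0
```

Call:
{"fn": "step_arm", "kwargs": {"rows": [{"dp": [0, 0, 0], "delta_rot": [0, 0, 0], "jaw": -0.7}, {"dp": [0, 0, 0], "delta_rot": [0, 0, 0], "jaw": -0.7}, {"dp": [0, 0, 0], "delta_rot": [0, 0, 0], "jaw": -0.7}], "grip_force": 3}}

```text
clock: 17.85
eef_pos: [0.565, -0.2043, 0.084]
orientation: [-0.0, 0.996, -0.084, 0.001]
contact_force: [2.1, 0.1, -0.3]
grip_width: 0.237
grasp_force: 3.0
```

```bash
cat >> h.py <<'E'
def lev(n,lo=.085,hi=.13):
    f=r.grab_frame(n);P=cloud(f);I=f["image"].astype(int)
    b=(I[...,2]>I[...,0]+30)&(P[...,2]>lo)&(P[...,2]<hi)&(P[...,1]<-.13)&(P[...,1]>-.28)&(P[...,0]>.35)&(P[...,0]<.8)
    t=P[b]
    vx,vy,cx,cy=cv2.fitLine(t[:,:2].astype(np.float32),cv2.DIST_HUBER,0,.01,.01).ravel()
    if vx<0:vx,vy=-vx,-vy
    s=(t[:,:2]-[cx,cy])@[vx,vy]
    top=[]
    for a in np.arange(s.min()+.01,s.max(),.02):
        m=abs(s-a)<.01
        if m.sum()>15: top.append((a,np.percentile(t[m,2],75)))
    top=np.array(top);pz=np.polyfit(top[:,0],top[:,1],1)
    print(n,len(t),"yaw",round(np.degrees(np.arctan2(vy,vx)),2),"nose-up pitch",round(np.degrees(pz[0]),2),"z",round(t[:,2].mean(),4),"y@.565",round(cy+(.565-cx)*vy/vx,4),"ends x",t[:,0].min().round(4),t[:,0].max().round(4))
    return f
E
python3 - <<'E'
from h import *
T=[];F=[]
for i in range(10):
    f=r.grab_frame("top");o=r.get_obs();T.append(o["torque"]);F.append(o["contact_force"])
print(np.mean(T,0),np.mean(F,0));lev("top");lev("scene");obs()
E
```

```text
[ 0.18526162 -0.62464141 -0.00477109] [ 2.90045048  0.54007127 -0.19953484]
top 689 yaw -9.24 nose-up pitch -0.0 z 0.113 y@.565 -0.2033 ends x 0.4746 0.725
scene 1242 yaw -10.59 nose-up pitch 0.13 z 0.112 y@.565 -0.2054 ends x 0.5236 0.7281
{'clock': 18.45, 'eef_pos': [0.565, -0.204, 0.084], 'orientation': [0.0, 0.996, -0.084, 0.0], 'torque': [0.123, -0.672, -0.02], 'contact_force': [3.14, 0.216, -0.638], 'grip_width': 0.239, 'grasp_force': 3.0}
```

The moments explain themselves as side-load; the support lies within about 2 mm of the balance point, and the lever is level at 3 N grip. I'll relieve the side load and open slowly.

Call:
{"fn": "step_arm", "kwargs": {"rows": [{"dp": [0.0006, 0, 0], "delta_rot": [0, 0, 0], "jaw": -0.6}, {"dp": [0.0006, 0, 0], "delta_rot": [0, 0, 0], "jaw": -0.56}, {"dp": [0.0006, 0, 0], "delta_rot": [0, 0, 0], "jaw": -0.5}, {"dp": [0.0006, 0, 0], "delta_rot": [0, 0, 0], "jaw": -0.45}, {"dp": [0.0006, 0, 0], "delta_rot": [0, 0, 0], "jaw": -0.4}]}}

```text
clock: 18.95
eef_pos: [0.5642, -0.2044, 0.0836]
orientation: [0.0, 0.996, -0.084, -0.001]
contact_force: [-0.1, 0.1, -0.1]
grip_width: 0.294
grasp_force: 0.0
```

Run:
```python
from h import *
lev("top");lev("scene");obs()
```

```text
top 691 yaw -8.69 nose-up pitch -0.0 z 0.1131 y@.565 -0.2033 ends x 0.4745 0.7246
scene 1267 yaw -11.36 nose-up pitch -0.01 z 0.112 y@.565 -0.2039 ends x 0.5239 0.7272
{'clock': 19.05, 'eef_pos': [0.564, -0.204, 0.084], 'orientation': [0.0, 0.996, -0.084, -0.0], 'torque': [0.011, 0.038, -0.026], 'contact_force': [0.026, -0.305, 0.23], 'grip_width': 0.296, 'grasp_force': 0.0}
```

Released and level. I'll open wider, wait, then rise clear.

Call:
{"fn": "step_arm", "kwargs": {"rows": [{"dp": [0, 0, 0], "delta_rot": [0, 0, 0], "jaw": -0.2}, {"dp": [0, 0, 0], "delta_rot": [0, 0, 0], "jaw": 0.1}, {"dp": [0, 0, 0], "delta_rot": [0, 0, 0], "jaw": 0.2}, {"dp": [0, 0, 0], "delta_rot": [0, 0, 0], "jaw": 0.2}, {"dp": [0, 0, 0], "delta_rot": [0, 0, 0], "jaw": 0.2}]}}

```text
clock: 19.55
eef_pos: [0.5648, -0.2043, 0.0838]
orientation: [-0.0, 0.996, -0.084, -0.0]
contact_force: [-0.0, -0.7, -0.1]
grip_width: 0.597
grasp_force: 0.0
```

Call:
{"fn": "step_arm", "kwargs": {"rows": [{"dp": [0, 0, 0.015], "delta_rot": [0, 0, 0], "jaw": 0.2}, {"dp": [0, 0, 0.04], "delta_rot": [0, 0, 0], "jaw": 0.2}, {"dp": [0, 0, 0.08], "delta_rot": [0, 0, 0], "jaw": 0.2}, {"dp": [0, 0, 0.13], "delta_rot": [0, 0, 0], "jaw": 0.2}, {"dp": [0, 0, 0.18], "delta_rot": [0, 0, 0], "jaw": 0.2}]}}

```text
clock: 20.05
eef_pos: [0.5645, -0.2042, 0.2208]
orientation: [-0.0, 0.996, -0.084, -0.0]
contact_force: [0.6, -0.8, -0.4]
grip_width: 0.601
grasp_force: 0.0
```

Call:
{"fn": "step_arm", "kwargs": {"rows": [{"dp": [0, 0, 0.05], "delta_rot": [0, 0, 0], "jaw": 0.2}, {"dp": [0, 0, 0.1], "delta_rot": [0, 0, 0], "jaw": 0.2}, {"dp": [0, 0, 0.13], "delta_rot": [0, 0, 0], "jaw": 0.2}, {"dp": [0, 0, 0.13], "delta_rot": [0, 0, 0], "jaw": 0.2}, {"dp": [0, 0, 0.13], "delta_rot": [0, 0, 0], "jaw": 0.2}]}}

```text
clock: 20.55
eef_pos: [0.5646, -0.2042, 0.3169]
orientation: [0.0, 0.996, -0.084, 0.0]
contact_force: [-0.3, -0.0, -0.1]
grip_width: 0.6
grasp_force: 0.0
```

Run:
```python
from h import *
lev("top");f=lev("scene");save(f,"end");obs()
```

```text
top 959 yaw -9.6 nose-up pitch -0.07 z 0.113 y@.565 -0.2038 ends x 0.4745 0.7248
scene 1918 yaw -9.65 nose-up pitch 0.01 z 0.1115 y@.565 -0.2076 ends x 0.4724 0.7272
{'clock': 20.65, 'eef_pos': [0.564, -0.204, 0.315], 'orientation': [-0.0, 0.996, -0.084, -0.001], 'torque': [0.04, 0.005, -0.014], 'contact_force': [-0.514, -0.331, -0.107], 'grip_width': 0.6, 'grasp_force': 0.0}
```

View pics/end.png

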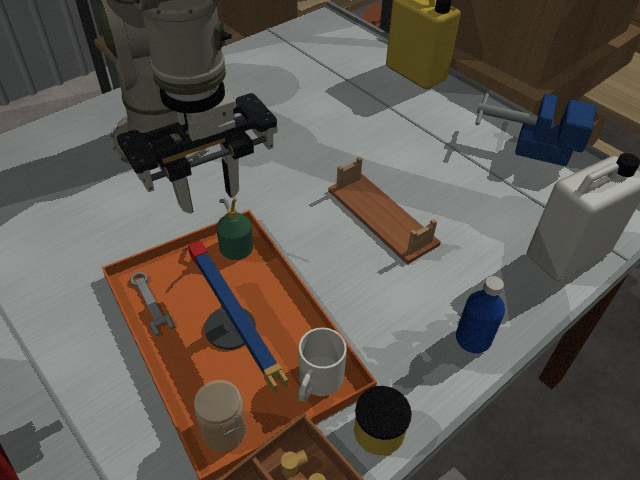

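The lever balances level on the saddle along the tray, and everything else is untouched.

```bash
python3 -c "
from bench import r
print(r.close_job())"
```

```text
the job is handed in; nothing more can be done
None
```

The lever is balancing level on its own on the saddle, in line with the tray; its balance point is about 35 mm from the middle, toward the red grip, and the job was handed in at about 21 s of the 64 s.

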